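# Tap the taper-shank knob into a box lid and lid the box

### The job

Fit the straight-sided, flat-topped wooden knob from the rack to the round lid lying on the sprung work rest: put its tapered shank in the lid's hole and press or tap it gently home, shoulder flush with the lid, so that friction alone holds it. Then lift the lid by its new knob, set it squarely on the open round box and let go. Leave the other knobs in the rack, and the rest of the bench as it is.

Things in the scene. Friction and masses are not known exactly. Their poses are not given: they have to be found in the camera images.
- knob: turned wooden knob, 60 g, upright in any one of the rack's holes, shank down. Origin: lower tip of the shank; z up its axis; round. From the tip up: tapered shank 24 mm long, 12 mm diameter at the tip, 18 at the shoulder; collar 34 mm diameter to 29 mm; neck 20 mm; straight cylindrical head 32 mm diameter from 42 to 70 mm (grip here), flat top. The ball and mushroom-headed knobs are not wanted
- knob_shoulder (a point): centre of the flat underside of the knob's collar, 24 mm above the shank's tip on the axis; flush with lid_mouth when the knob is home
- knob_top (a point): centre of the knob's flat top, 70 mm above the tip
- rack: fixed wooden block 70 mm (x) by 200 mm (y) by 30 mm high with three 20 mm through holes in a row along its y axis, 65 mm apart, the middle one at its centre. Origin: centre of its underside, on the bench. Three knobs stand in it, their shoulders on its top face, 30 mm up
- lid: loose round wooden lid, 0.24 kg, right way up on the work rest. Origin: centre of its underside; z up. From below: tongue 88 mm diameter, 16 mm thick, then flange 120 mm diameter, 10 mm thick. An upright hole in its middle. It splits if pressed on the rest with more than 30 N. Knob fully home, the joint resists a pull of about 5 N; barely pushed in, the knob pulls straight out
- lid_mouth (a point): centre of the hole in the lid's top face, 26 mm above its underside. Hole 22 mm wide, funnelling at 4 to 9 mm depth into a tapered socket of four sprung staves. The shank enters about 12 mm freely, then wedges for the last 12 mm, the force growing to 9 to 13 N (unknown friction) until the shoulder meets the lid and it stops hard. It stays where pushed
- lid_seat (a point): centre of the plane of the flange's underside, 16 mm above the lid's underside; this plane lies on the box's rim when the lid is on
- rest_top (a point): top centre of the work rest's 104 mm square sprung frame, unloaded, 60 mm above the bench. Pressed, it gives straight down from about 1 N on, 0.3 N more per mm, then lands on a firm stop (20 N per mm). The stop lies 1 to 21 mm down, set anew each time and out of sight under the lid. It springs back up when let go
- round_box: open round wooden box, loose, 0.7 kg, 110 mm outside diameter, 98 mm inside, 70 mm high. Origin: centre of its underside, on the bench. The lid's tongue goes into it with 5 mm to spare all round. Work rest and box may change places
- box_rim (a point): centre of the box's mouth in the plane of its rim, 70 mm above the bench
- rest: base of the sprung work rest: fixed square steel plate 110 mm wide, 10 mm thick, carrying the sprung aluminium frame on which the lid lies. Origin: centre of its underside, on the bench
Things that resemble listed ones, but are neither listed nor needed, are in the scene too. Several things have the shape of the lid; the one meant has the colours described above.

How it is judged:
By the outcome, as a careful person would: the job done as asked, in the order asked, and still so for the second after the job is handed in, with the robot touching nothing.
It also fails if it takes over 64 s, if anything falls off the work surface, if the arm or the gripper's body presses on something with over 40 N, if the wrist force passes 120 N, or if a joint passes its speed limit or range.

### The arm

A 6-joint arm with a two-finger parallel gripper is mounted at the origin on the work surface. World frame = base frame: x ahead of the robot, y to its left, z up, the work surface at z = 0. Lengths are in m, angles in rad, forces in N, time in s.
With the tool pointing down it reaches from about 0.35 to 0.775 m from the base axis. Payload 5.5 kg.
Tool frame: the origin (TCP) lies midway between the tips of the shut fingers; the grasp point (between the pads) lies 19 mm behind it; z points along the fingers, y is the line along which they close (so a half turn about z gives the same grasp; the last joint's range is limited). The gripper opens to 85 mm and grips with 20 to 120 N. Pads are 22 mm wide; open, the fingers measure 114 mm over their backs; the gripper's body (76 mm by 85 mm) begins 54 mm behind the grasp point. The pads swing forward as they close: fully open they stand 13 mm farther back than shut.
Start: joints at [1.154, 0.313, 0.046, 1.304, 0, 1.431], TCP at [0.157, 0.553, 0.231] pointing down, gripper open.
Joint ranges: [-2.76, 2.76], [-0.86, 1.69], [-1.03, 1.26], [-2.2, 2.34], [-1.47, 1.5], [-3.14, 3.14]. Speed limits (rad/s): [2.57, 2.57, 3.14, 3.14, 3.14, 3.14].

### API

Orientations are given as a unit quaternion [w, x, y, z].
In Python, from workcell import env gives the robot as it stands.
- The arm moves only by the tool move_arm, never from a script. Its argument "targets" is a list of rows, each a list of 3 entries, a list of its own where there are three numbers: the shift along the tool's x, y, z in mm, then the turn, a rotation vector about the tool's x, y, z in units of 10 degrees (1.0 is 10 degrees), then the closure, from -1 (fully open) to 1 (shut). In form: [[[dx, dy, dz], [ax, ay, az], gripper], ...]. A call has 1 to 5 rows; each row is the pose to reach, as a shift and turn from the pose commanded when the call began, along the tool's axes at that moment; what a row does not reach only later rows make up. A row lasts 1/8 s, in which the tool goes at most 62.5 mm and 10.7 degrees, less where a joint would pass 70% of its speed; a pose out of reach is approached as far as the arm can. A call with a gripper value outside its range is refused whole. The fingers move at their own pace and stop on an object; "squeeze" is the grip in N (left out, the last holds). Time passes only in rows, so rows that repeat a pose let the fingers close. It gives the time, the measured TCP pose, the force, the opening and the grip force at its end, in the units of the state.
- env.get_state(): the state, without advancing time (a new reading comes with each control period).
- env.read_camera(name): name is "scene" or "top" or "wrist"; returns a dict with "pixels" (420x560x3 uint8, red, green, blue), "fovy" (degrees; the focal length in pixels is half the picture's height over the tangent of half this angle, whatever the lens; pixels are square), "cx", "cy" (the principal point, pixels), "dist_coeffs" ([k1, k2, p1, p2, k3] as OpenCV has them; the pictures are not rectified), "extrinsics" (4x4, takes a point from world to camera coordinates); the wrist camera has in their place "mount" (4x4, takes a point from camera to tool coordinates, whose origin is the TCP and whose axes are the flange's). Camera axes: x right, y up, looking along -z (the intrinsics and any distortion apply to the point x, -y, -z); pixel columns grow to the right and rows downward; lengths in m; the calibration is good to about 2 mm. A picture is of the moment at which its call begins: read the wrist's pose just before it. There is no depth.
- env.hand_in(): hands the job in; it is judged then, once.
Trained networks look in a picture, given as the dict that the camera call returned (one of the last four; its "shot" number tells which), for a name from the list of things; names that differ only in an ending like _2 or _b are one class to them, and where a whole thing is asked for, a point or a joint stands for the part that bears it (a point fixed in the world has none). Each returns a list of dicts, best first, with "confidence" (0 to 1); they miss things now and then, are a little off and sometimes report something else, mostly with a low value. They report only what shows in the picture. A call takes as long as a camera call. They do not tell look-alikes from the thing itself.
- env.spot_in(thing, picture): "centre" ([x, y, z] in m, in world coordinates, good to about 4 mm: the middle of the surface that is visible of it).
- env.regions_of(thing, picture): "mask" (420x560 bool, what is visible of it).
- env.landmark_of(thing, picture): "centre" ([x, y, z] in m, in world coordinates, good to about 4 mm: a listed point, or the origin of a listed thing).
The state is a dict: "clock": time; "joint_pos": joint angles; "qvel": joint speeds; "tau": joint torques, N m; "tcp_pos": TCP position; "orientation": TCP orientation; "wrist_force": force on the tool from outside, world axes, zero at the start; "ft_torque": the same for the moment, N m; "finger_gap": finger opening in m; "grip_force": force on a finger pad.
Only numpy, scipy, OpenCV 4.12 (cv2) and the standard library are available. Lean on these libraries where they do the work, as an engineer would, in place of code of your own. Each camera call takes 0.05 s, during which the arm holds its last target. There are 200 camera calls.

## Working session

There is one attempt and no reset: what is moved stays moved. The work goes in short steps, Python scripts to look and compute and a tool call to move; the robot and the scene stay as the last step left them, time stands still between calls to the robot, and variables do not carry over. Pictures are saved under pics/ and viewed, at most 12 in all, crops included, and the job is handed in when it is done.

Besides the shell and the picture viewer there is one more tool, called as name([rows], argument=value, ...), one row to a line, values as JSON. move_arm: Moves the arm, as the interface text tells. Its arguments: {"type":"object","properties":{"targets":{"type":"array","items":{"type":"array"}},"squeeze":{"type":"number"}},"required":["targets"]}

```bash
mkdir -p pics; cat > h.py <<'E'
import numpy as np,cv2
from workcell import env
from scipy.spatial.transform import Rotation as R
def snap(n,f):
    p=env.read_camera(n); cv2.imwrite(f'pics/{f}.png',p['pixels'][:,:,::-1]); return p
def ext(p,s=None):
    if 'extrinsics' in p: return np.array(p['extrinsics'])
    q=s['orientation']; T=np.eye(4); T[:3,:3]=R.from_quat([q[1],q[2],q[3],q[0]]).as_matrix(); T[:3,3]=s['tcp_pos']
    return np.linalg.inv(T@np.array(p['mount']))
def K(p):
    f=210/np.tan(np.radians(p['fovy'])/2); return np.array([[f,0,p['cx']],[0,f,p['cy']],[0,0,1]])
def ray(p,E,u,v,z):
    """pixel to world on plane z"""
    a=cv2.undistortPoints(np.array([[[u,v]]],float),K(p),np.array(p['dist_coeffs'],float))[0,0]
    d=E[:3,:3].T@np.array([a[0],-a[1],-1]); c=-E[:3,:3].T@E[:3,3]
    return c+d*(z-c[2])/d[2]
def proj(p,E,X):
    c=(E@np.append(X,1))[:3]
    return cv2.projectPoints(np.array([[c[0],-c[1],-c[2]]]),np.zeros(3),np.zeros(3),K(p),np.array(p['dist_coeffs'],float))[0].ravel()
def tool(s,X):
    q=s['orientation']; return R.from_quat([q[1],q[2],q[3],q[0]]).inv().apply(np.array(X)-s['tcp_pos'])*1000
E
python3 - <<'E'
from h import *
s=env.get_state(); print(s['tcp_pos'],s['orientation'],s['finger_gap'],s['wrist_force'])
for n in ['top','scene']:
    p=snap(n,n+'0')
    for t in ['knob','rack','lid','lid_mouth','rest','round_box','box_rim','knob_top']:
        for d in env.landmark_of(t,p)[:5]: print(n,t,np.round(d['centre'],3),round(d['confidence'],2),proj(p,ext(p),d['centre']).round())
E
```

```text
[0.15693574 0.55264549 0.23041657] [-2.43796149e-04  1.37954854e-01  9.90438115e-01 -8.60235249e-04] 0.08531127727461367 [ 0.03690839 -0.3874483  -0.00169889]
top knob [ 0.523 -0.264  0.004] 0.7 [356. 210.]
top rack [ 0.53  -0.329 -0.002] 0.69 [378. 209.]
top lid [0.566 0.001 0.059] 0.84 [266. 192.]
top lid [ 0.667 -0.244 -0.   ] 0.83 [349. 163.]
top lid [ 0.364 -0.318  0.001] 0.77 [375. 265.]
top lid [0.521 0.219 0.077] 0.61 [187. 205.]
top lid [0.347 0.32  0.001] 0.55 [157. 267.]
top lid_mouth [0.566 0.003 0.093] 0.82 [265. 189.]
top lid_mouth [ 0.666 -0.246  0.026] 0.68 [351. 161.]
top lid_mouth [ 0.362 -0.325  0.024] 0.65 [379. 266.]
top round_box [0.523 0.22  0.002] 0.78 [192. 208.]
top round_box [0.562 0.004 0.076] 0.39 [265. 192.]
top box_rim [0.52  0.22  0.075] 0.59 [187. 206.]
top knob_top [ 0.523 -0.264  0.08 ] 0.64 [360. 207.]
scene knob [ 0.524 -0.264  0.007] 0.54 [217. 284.]
scene rack [ 0.531 -0.33  -0.001] 0.64 [195. 303.]
scene lid [ 0.666 -0.244 -0.003] 0.92 [265. 318.]
scene lid [0.345 0.315 0.001] 0.77 [336. 167.]
scene lid [0.562 0.003 0.06 ] 0.73 [315. 224.]
scene lid [0.559 0.    0.005] 0.72 [312. 242.]
scene lid [ 0.366 -0.326  0.002] 0.57 [157. 263.]
scene lid_mouth [0.558 0.004 0.085] 0.91 [314. 215.]
scene lid_mouth [ 0.663 -0.248  0.025] 0.82 [262. 309.]
scene lid_mouth [ 0.366 -0.32   0.026] 0.81 [158. 254.]
scene lid_mouth [0.348 0.315 0.024] 0.59 [337. 161.]
scene rest [ 0.559 -0.001  0.005] 0.95 [312. 242.]
scene round_box [0.522 0.224 0.002] 0.75 [360. 202.]
scene box_rim [0.525 0.221 0.072] 0.84 [362. 181.]
scene knob_top [ 0.522 -0.263  0.074] 0.54 [215. 260.]
```

View pics/top0.png

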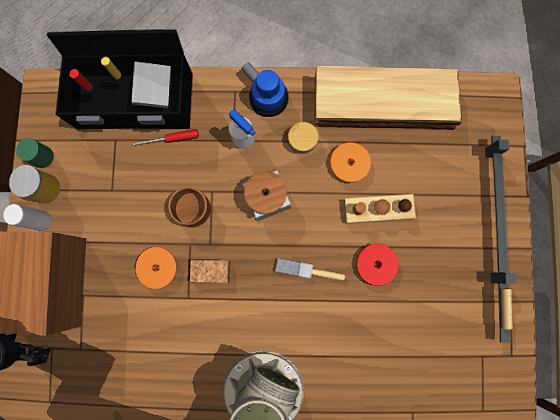

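View pics/scene0.png

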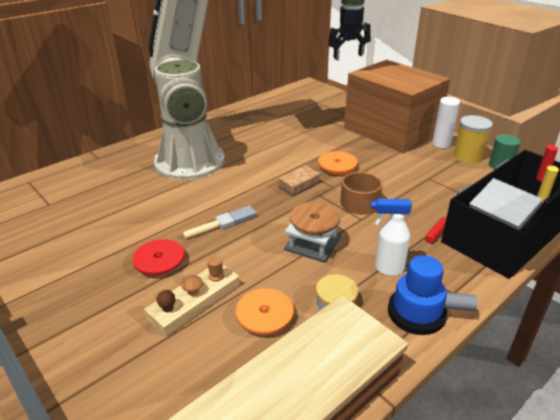

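The top view shows the wooden lid on the rest at (265,190), the box at (188,207) and the rack with three knobs at (360,208), (382,206) and (405,205). In the scene view the straight-sided knob is the one at (215,268), nearest the rest. I'll move above it.

move_arm([
  [[-38, -46, 0], [0, 0, 0.45], -1],
  [[-76, -92, 0], [0, 0, 0.9], -1],
  [[-114, -138, 0], [0, 0, 1.35], -1],
  [[-152, -184, 0], [0, 0, 1.8], -1],
  [[-190, -230, 0], [0, 0, 2.25], -1],
])

```text
clock: 1.52
tcp_pos: [0.2776, 0.2784, 0.2316]
orientation: [0.0, 0.329, 0.944, 0.001]
wrist_force: [0.5, 0.8, -0.2]
finger_gap: 0.0851
grip_force: 0.0
```

move_arm([
  [[-53, -27, 0], [0, 0, 0.45], -1],
  [[-106, -55, 0], [0, 0, 0.9], -1],
  [[-159, -82, 0], [0, 0, 1.35], -1],
  [[-212, -110, 0], [0, 0, 1.8], -1],
  [[-265, -137, 0], [0, 0, 2.25], -1],
])

```text
clock: 2.15
tcp_pos: [0.4005, 0.0061, 0.2317]
orientation: [0.001, 0.508, 0.861, 0.0]
wrist_force: [0.1, 0.9, 0.4]
finger_gap: 0.0858
grip_force: 0.0
```

move_arm([
  [[-59, -5, 0], [0, 0, 0.46], -1],
  [[-118, -9, 0], [0, 0, 0.92], -1],
  [[-177, -14, 0], [0, 0, 1.38], -1],
  [[-236, -18, 0], [0, 0, 1.84], -1],
  [[-295, -23, 0], [0, 0, 2.3], -1],
])

```text
clock: 2.78
tcp_pos: [0.5241, -0.2628, 0.2313]
orientation: [0.0, 0.669, 0.743, 0.0]
wrist_force: [1.1, -0.2, 0.6]
finger_gap: 0.0856
grip_force: 0.0
```

```bash
python3 - <<'E'
from h import *
s=env.get_state(); p=snap('wrist','w1'); E=ext(p,s)
print(s['tcp_pos'],s['orientation'],np.round(p['mount'],3).tolist())
for t in ['knob','knob_top','rack']:
    for d in env.landmark_of(t,p)[:4]: print(t,np.round(d['centre'],3),round(d['confidence'],2),proj(p,E,d['centre']).round(),tool(s,d['centre']).round())
for i,d in enumerate(env.regions_of('knob',p)[:2]):
    v,u=np.where(d['mask']); print(i,d['confidence'],u.min(),u.max(),v.min(),v.max(),len(u))
E
```

```text
[ 0.5240836  -0.26275749  0.23134748] [2.56974998e-04 6.69328939e-01 7.42966126e-01 1.99501344e-04] [[-0.001, 0.951, 0.31, 0.079], [1.0, 0.001, 0.0, -0.0], [0.0, 0.31, -0.951, -0.142], [0.0, 0.0, 0.0, 1.0]]
knob [ 0.525 -0.262  0.008] 0.98 [280. 175.] [  1.   1. 223.]
knob_top [ 0.529 -0.265  0.073] 0.62 [285. 195.] [ -3.   5. 158.]
rack [ 0.526 -0.334 -0.002] 0.86 [275. 233.] [-71.  -5. 233.]
0 0.6 262 295 168 210 1192
```

View pics/w1.png

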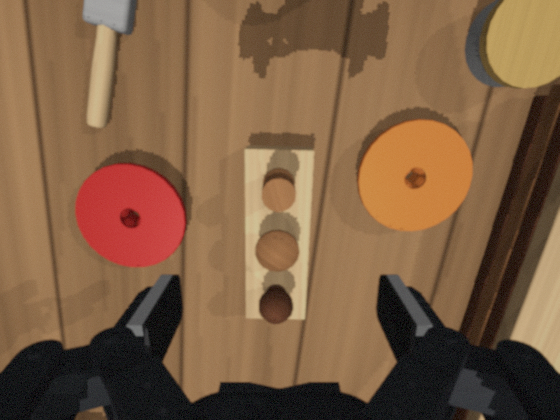

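The wrist view shows the flat-topped cylinder knob with its top centred at about (279,195). The mushroom knob is at (277,250) and the dark ball at (276,305), so the wanted knob is confirmed.

```bash
python3 - <<'E'
from h import *
s=env.get_state(); p=snap('wrist','w1b'); E=ext(p,s)
g=cv2.imread('pics/w1b.png')[160:230,245:315]; cv2.imwrite('pics/w1c.png',cv2.resize(g,None,fx=7,fy=7,interpolation=cv2.INTER_CUBIC))
for u,v in [(279,195),(279,190),(285,195)]:
    X=ray(p,E,u,v,.076); print(u,v,X.round(4),tool(s,X).round(1))
E
```

```text
279 195 [ 0.5228 -0.2628  0.076 ] [ -2.5  -0.2 154.7]
279 190 [ 0.5223 -0.2582  0.076 ] [  2.2  -0.2 154.7]
285 195 [ 0.5282 -0.2623  0.076 ] [ -2.5   5.2 154.7]
```

View pics/w1c.png

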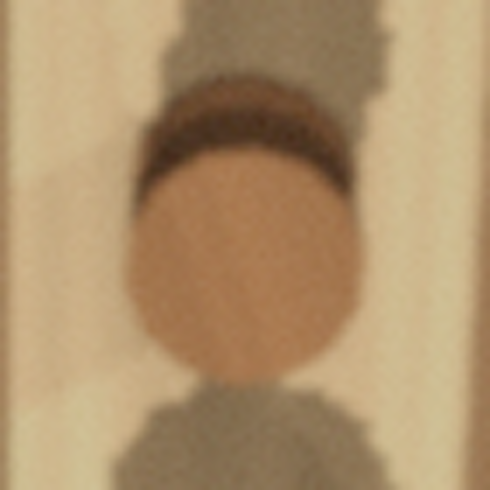

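move_arm([
  [[-4, 1, 60], [0, 0, 0], -1],
  [[-4, 1, 120], [0, 0, 0], -1],
  [[-4, 1, 170], [0, 0, 0], -1],
  [[-4, 1, 186], [0, 0, 0], -1],
  [[-4, 1, 186], [0, 0, 0], -1],
])

```text
clock: 3.7
tcp_pos: [0.5246, -0.2636, 0.0456]
orientation: [-0.0, 0.668, 0.744, 0.0]
wrist_force: [-0.3, -0.4, 1.2]
finger_gap: 0.0854
grip_force: 0.0
```

move_arm([
  [[0, 0, 0], [0, 0, 0], 1],
  [[0, 0, 0], [0, 0, 0], 1],
  [[0, 0, 0], [0, 0, 0], 1],
  [[0, 0, 0], [0, 0, 0], 1],
  [[0, 0, 0], [0, 0, 0], 1],
], squeeze=60)

```text
clock: 4.32
tcp_pos: [0.5254, -0.2653, 0.0468]
orientation: [0.001, 0.668, 0.744, 0.0]
wrist_force: [-1.9, 0.8, 6.9]
finger_gap: 0.0305
grip_force: 59.0
```

move_arm([
  [[0, 0, -20], [0, 0, 0], 1],
  [[0, 0, -60], [0, 0, 0], 1],
  [[0, 0, -120], [0, 0, 0], 1],
  [[0, 0, -180], [0, 0, 0], 1],
  [[0, 0, -188], [0, 0, 0], 1],
])

```text
clock: 4.95
tcp_pos: [0.5269, -0.2661, 0.239]
orientation: [0.005, 0.668, 0.744, 0.001]
wrist_force: [0.7, -0.4, -1.0]
finger_gap: 0.0303
grip_force: 59.4
```

move_arm([
  [[52, 13, 0], [0, 0, 0], 1],
  [[104, 27, 0], [0, 0, 0], 1],
  [[156, 40, 0], [0, 0, 0], 1],
  [[208, 54, 0], [0, 0, 0], 1],
  [[261, 67, 0], [0, 0, 0], 1],
])

```text
clock: 5.58
tcp_pos: [0.5632, 0.0036, 0.2324]
orientation: [-0.0, 0.668, 0.744, -0.0]
wrist_force: [0.6, 0.1, 0.4]
finger_gap: 0.0305
grip_force: 59.4
```

move_arm([
  [[0, 0, 0], [0, 0, 0], 1],
  [[0, 0, 0], [0, 0, 0], 1],
])

```text
clock: 5.82
tcp_pos: [0.5631, 0.002, 0.2326]
orientation: [-0.0, 0.668, 0.744, -0.0]
wrist_force: [0.7, -0.4, -0.5]
finger_gap: 0.0304
grip_force: 59.4
```

```bash
python3 - <<'E'
from h import *
s=env.get_state(); p=snap('wrist','w2'); E=ext(p,s)
print(s['tcp_pos'],s['orientation'],s['wrist_force'],s['finger_gap'])
for t in ['knob','knob_shoulder','knob_top','lid','lid_mouth','lid_seat','rest_top']:
    for d in env.landmark_of(t,p)[:3]: print(t,np.round(d['centre'],3),round(d['confidence'],2),proj(p,E,d['centre']).round(),tool(s,d['centre']).round())
E
```

```text
[0.56313671 0.00203061 0.2325676 ] [-3.77898641e-04  6.67942994e-01  7.44212193e-01 -4.74681599e-04] [ 0.66254889 -0.41856032 -0.54277846] 0.030359990513223918
knob [0.561 0.004 0.193] 0.93 [276. 240.] [ 2. -2. 39.]
knob_shoulder [0.565 0.005 0.214] 0.63 [283. 254.] [ 3.  2. 19.]
knob_shoulder [0.561 0.006 0.194] 0.42 [277. 238.] [ 4. -1. 38.]
knob_top [0.566 0.003 0.263] 0.66 [287. 316.] [  0.   3. -31.]
lid [ 0.663 -0.245  0.001] 0.72 [333. 361.] [-257.   73.  231.]
lid [0.562 0.001 0.061] 0.7 [278. 189.] [ -1.  -1. 171.]
lid [ 0.365 -0.321  0.003] 0.43 [114. 387.] [-300. -231.  230.]
lid_mouth [ 0.67  -0.249  0.026] 0.96 [341. 378.] [-261.   79.  206.]
lid_mouth [0.56  0.004 0.086] 0.74 [276. 192.] [  2.  -3. 147.]
lid_seat [ 0.668 -0.245  0.017] 0.87 [339. 370.] [-257.   78.  216.]
rest_top [ 0.561 -0.001  0.063] 0.65 [276. 191.] [ -3.  -3. 170.]
```

View pics/w2.png

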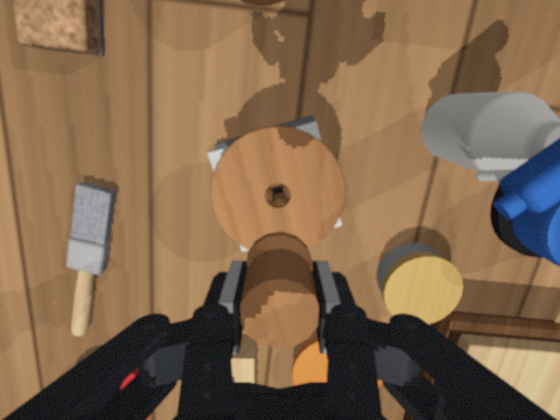

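The hole shows at about (277,195) in the lid, with the knob held at (281,290) and the collar's far edge at v≈236. I'll compute the offset next.

```bash
python3 - <<'E'
from h import *
s=env.get_state(); p=env.read_camera('wrist'); E=ext(p,s); M=np.linalg.inv(p['mount'])
for u,v in [(277,195),(279,191)]:
    X=ray(p,E,u,v,.086); print(X.round(4),tool(s,X).round(1))
X=ray(p,E,212,190,.086);Y=ray(p,E,344.5,190,.086);print('lid edges',tool(s,X).round(1),tool(s,Y).round(1))
X=ray(p,E,279,127,.086);Y=ray(p,E,279,257,.086);print('lid edges',tool(s,X).round(1),tool(s,Y).round(1))
for zt in [12,16,20]: # shoulder below tcp
  for x0 in [-3,0,3]:
    P=lambda x,y,z: proj(p,M,np.array([x+x0,y,z])/1000).round(1)
    print(zt,x0,'collar far',P(17,0,zt),P(17,0,zt-5),'top far/near',P(16,0,zt-46),P(-16,0,zt-46),'sides',P(0,-16,zt-46),P(0,16,zt-46))
E
python3 -c "
import cv2;g=cv2.imread('pics/w2.png')[215:355,210:350];cv2.imwrite('pics/w2c.png',cv2.resize(g,None,fx=4,fy=4,interpolation=2))"
```

```text
[0.5616 0.0006 0.086 ] [ -0.4  -2.  147.3]
[0.563  0.0044 0.086 ] [  3.2  -0.2 147.3]
lid edges [  4.2 -59.1 147.3] [  4.1  57.4 147.3]
lid edges [ 58.   -0.2 147.3] [-60.7  -0.3 147.3]
12 -3 collar far [279.3 239.8] [279.3 244. ] top far/near [279.4 292. ] [279.4 363.4] sides [237.  329.2] [321.8 329.1]
12 0 collar far [279.3 234.2] [279.3 238.1] top far/near [279.4 284.7] [279.4 357.2] sides [236.7 322.4] [322.1 322.4]
12 3 collar far [279.3 228.4] [279.3 232.2] top far/near [279.4 277.3] [279.4 350.9] sides [236.3 315.6] [322.4 315.6]
16 -3 collar far [279.3 236.7] [279.3 240.7] top far/near [279.4 286.3] [279.4 356.1] sides [238.2 322.6] [320.5 322.5]
16 0 collar far [279.3 231.2] [279.3 234.9] top far/near [279.4 279.2] [279.4 350. ] sides [237.9 316. ] [320.8 315.9]
16 3 collar far [279.3 225.5] [279.3 229.2] top far/near [279.4 271.9] [279.4 343.8] sides [237.6 309.3] [321.1 309.3]
20 -3 collar far [279.3 233.7] [279.3 237.5] top far/near [279.4 280.9] [279.4 349.2] sides [239.3 316.3] [319.4 316.3]
20 0 collar far [279.3 228.3] [279.3 231.9] top far/near [279.3 273.9] [279.4 343.2] sides [239.1 309.9] [319.7 309.9]
20 3 collar far [279.3 222.7] [279.3 226.2] top far/near [279.3 266.9] [279.4 337.2] sides [238.8 303.4] [319.9 303.3]
```

View pics/w2c.png

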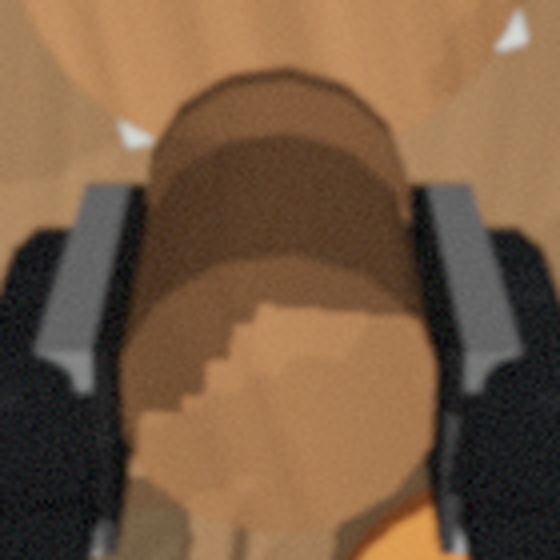

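move_arm([
  [[0, -1.5, 40], [0, 0, 0], 1],
  [[0, -1.5, 80], [0, 0, 0], 1],
  [[0, -1.5, 95], [0, 0, 0], 1],
  [[0, -1.5, 99], [0, 0, 0], 1],
  [[0, -1.5, 99], [0, 0, 0], 1],
])

```text
clock: 6.9
tcp_pos: [0.5629, 0.0018, 0.1354]
orientation: [0.001, 0.668, 0.744, 0.001]
wrist_force: [0.1, -0.7, -1.2]
finger_gap: 0.0301
grip_force: 59.5
```

move_arm([
  [[0, 0, 3], [0, 0, 0], 1],
  [[0, 0, 6], [0, 0, 0], 1],
  [[0, 0, 9], [0, 0, 0], 1],
  [[0, 0, 11], [0, 0, 0], 1],
  [[0, 0, 11], [0, 0, 0], 1],
])

```text
clock: 7.52
tcp_pos: [0.5618, 0.0019, 0.123]
orientation: [-0.0, 0.668, 0.744, -0.0]
wrist_force: [0.3, -0.4, -1.0]
finger_gap: 0.0303
grip_force: 59.5
```

```bash
python3 - <<'E'
from h import *
s=env.get_state();print(s['tcp_pos'],s['wrist_force'])
p=snap('scene','s2'); E=ext(p); g=cv2.imread('pics/s2.png')[130:270,240:430]; cv2.imwrite('pics/s2c.png',cv2.resize(g,None,fx=4,fy=4,interpolation=2))
E
```

```text
[0.56184446 0.00190401 0.12303889] [ 0.32336484 -0.39019886 -1.02329009]
```

View pics/s2c.png

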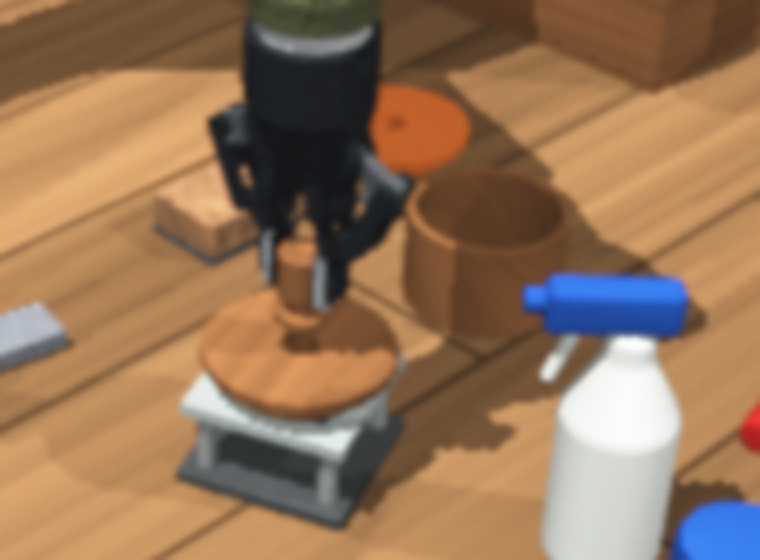

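The scene crop shows the shank entering the lid's hole at crop (300,340). The lid is level and no contact force shows yet. I'll press on in steps.

move_arm([
  [[0, 0, 2], [0, 0, 0], 1],
  [[0, 0, 4], [0, 0, 0], 1],
  [[0, 0, 6], [0, 0, 0], 1],
  [[0, 0, 8], [0, 0, 0], 1],
  [[0, 0, 8], [0, 0, 0], 1],
])

```text
clock: 8.2
tcp_pos: [0.562, 0.0018, 0.1151]
orientation: [-0.0, 0.668, 0.744, -0.0]
wrist_force: [0.6, -0.5, -0.2]
finger_gap: 0.0301
grip_force: 59.5
```

move_arm([
  [[0, 0, 1], [0, 0, 0], 1],
  [[0, 0, 2], [0, 0, 0], 1],
  [[0, 0, 3], [0, 0, 0], 1],
  [[0, 0, 3], [0, 0, 0], 1],
])

```text
clock: 8.7
tcp_pos: [0.562, 0.0018, 0.1123]
orientation: [0.0, 0.668, 0.744, -0.0]
wrist_force: [-1.1, -1.8, 0.7]
finger_gap: 0.0304
grip_force: 59.6
```

move_arm([
  [[0, 0, 1], [0, 0, 0], 1],
  [[0, 0, 2], [0, 0, 0], 1],
  [[0, 0, 3], [0, 0, 0], 1],
  [[0, 0, 3], [0, 0, 0], 1],
])

```text
clock: 9.2
tcp_pos: [0.5621, 0.0018, 0.1093]
orientation: [0.0, 0.668, 0.744, 0.0]
wrist_force: [-0.5, -1.1, 0.6]
finger_gap: 0.0303
grip_force: 59.7
```

move_arm([
  [[0, 0, 1], [0, 0, 0], 1],
  [[0, 0, 2], [0, 0, 0], 1],
  [[0, 0, 3], [0, 0, 0], 1],
  [[0, 0, 3], [0, 0, 0], 1],
])

```text
clock: 9.7
tcp_pos: [0.5621, 0.0019, 0.1063]
orientation: [0.0, 0.668, 0.744, 0.0]
wrist_force: [-0.2, -1.0, 0.9]
finger_gap: 0.0304
grip_force: 59.7
```

move_arm([
  [[0, 0, 1], [0, 0, 0], 1],
  [[0, 0, 2], [0, 0, 0], 1],
  [[0, 0, 3], [0, 0, 0], 1],
  [[0, 0, 3], [0, 0, 0], 1],
])

```text
clock: 10.2
tcp_pos: [0.5621, 0.0019, 0.1033]
orientation: [0.0, 0.668, 0.744, 0.0]
wrist_force: [-1.4, -1.1, 2.2]
finger_gap: 0.0303
grip_force: 59.8
```

move_arm([
  [[0, 0, 1], [0, 0, 0], 1],
  [[0, 0, 2], [0, 0, 0], 1],
  [[0, 0, 3], [0, 0, 0], 1],
  [[0, 0, 3], [0, 0, 0], 1],
])

```text
clock: 10.7
tcp_pos: [0.5621, 0.0019, 0.1003]
orientation: [0.0, 0.668, 0.744, 0.0]
wrist_force: [-0.9, -1.8, 2.9]
finger_gap: 0.0301
grip_force: 59.8
```

move_arm([
  [[0, 0, 1], [0, 0, 0], 1],
  [[0, 0, 2], [0, 0, 0], 1],
  [[0, 0, 3], [0, 0, 0], 1],
  [[0, 0, 3], [0, 0, 0], 1],
])

```text
clock: 11.2
tcp_pos: [0.5621, 0.0019, 0.0973]
orientation: [0.0, 0.668, 0.744, 0.0]
wrist_force: [-1.0, -1.8, 3.3]
finger_gap: 0.0303
grip_force: 59.9
```

move_arm([
  [[0, 0, 1], [0, 0, 0], 1],
  [[0, 0, 2], [0, 0, 0], 1],
  [[0, 0, 2], [0, 0, 0], 1],
])

```text
clock: 11.58
tcp_pos: [0.5621, 0.0019, 0.0953]
orientation: [0.0, 0.668, 0.744, 0.0]
wrist_force: [-0.6, -0.8, 4.9]
finger_gap: 0.0305
grip_force: 60.0
```

move_arm([
  [[0, 0, 1], [0, 0, 0], 1],
  [[0, 0, 2], [0, 0, 0], 1],
  [[0, 0, 2], [0, 0, 0], 1],
])

```text
clock: 11.95
tcp_pos: [0.5621, 0.0019, 0.0933]
orientation: [0.0, 0.668, 0.744, 0.0]
wrist_force: [0.2, -1.6, 5.3]
finger_gap: 0.0304
grip_force: 60.0
```

move_arm([
  [[0, 0, 1], [0, 0, 0], 1],
  [[0, 0, 1], [0, 0, 0], 1],
])

```text
clock: 12.2
tcp_pos: [0.5621, 0.0018, 0.0923]
orientation: [0.0, 0.668, 0.744, 0.0]
wrist_force: [-0.9, -1.5, 4.5]
finger_gap: 0.0299
grip_force: 60.0
```

move_arm([
  [[0, 0, 1], [0, 0, 0], 1],
  [[0, 0, 2], [0, 0, 0], 1],
  [[0, 0, 2], [0, 0, 0], 1],
])

```text
clock: 12.58
tcp_pos: [0.5621, 0.0019, 0.0904]
orientation: [0.0, 0.668, 0.744, 0.0]
wrist_force: [-1.5, -1.5, 4.6]
finger_gap: 0.0306
grip_force: 60.1
```

move_arm([
  [[0, 0, 1], [0, 0, 0], 1],
  [[0, 0, 1], [0, 0, 0], 1],
])

```text
clock: 12.82
tcp_pos: [0.5621, 0.0019, 0.0895]
orientation: [0.0, 0.668, 0.744, 0.0]
wrist_force: [-0.4, -0.3, 6.1]
finger_gap: 0.0302
grip_force: 60.1
```

move_arm([
  [[0, 0, 1], [0, 0, 0], 1],
  [[0, 0, 2], [0, 0, 0], 1],
  [[0, 0, 2], [0, 0, 0], 1],
])

```text
clock: 13.2
tcp_pos: [0.5622, 0.0019, 0.0875]
orientation: [0.0, 0.668, 0.744, 0.0]
wrist_force: [-0.7, -2.0, 7.1]
finger_gap: 0.0306
grip_force: 60.1
```

move_arm([
  [[0, 0, 1], [0, 0, 0], 1],
  [[0, 0, 1], [0, 0, 0], 1],
])

```text
clock: 13.45
tcp_pos: [0.5621, 0.0019, 0.0866]
orientation: [0.0, 0.668, 0.744, 0.0]
wrist_force: [-1.6, -1.5, 7.3]
finger_gap: 0.0305
grip_force: 60.2
```

move_arm([
  [[0, 0, 1], [0, 0, 0], 1],
  [[0, 0, 1], [0, 0, 0], 1],
])

```text
clock: 13.7
tcp_pos: [0.5622, 0.0019, 0.0856]
orientation: [0.0, 0.668, 0.744, 0.0]
wrist_force: [-1.7, -0.7, 6.6]
finger_gap: 0.0304
grip_force: 60.2
```

move_arm([
  [[0, 0, 1], [0, 0, 0], 1],
  [[0, 0, 1], [0, 0, 0], 1],
])

```text
clock: 13.95
tcp_pos: [0.5622, 0.0019, 0.0846]
orientation: [0.0, 0.668, 0.744, 0.0]
wrist_force: [-0.9, -1.4, 6.8]
finger_gap: 0.0305
grip_force: 60.3
```

move_arm([
  [[0, 0, 1], [0, 0, 0], 1],
  [[0, 0, 1], [0, 0, 0], 1],
  [[0, 0, 1], [0, 0, 0], 1],
])

```text
clock: 14.32
tcp_pos: [0.5622, 0.0019, 0.0837]
orientation: [0.0, 0.668, 0.744, 0.0]
wrist_force: [-0.8, -1.9, 6.8]
finger_gap: 0.0305
grip_force: 60.3
```

move_arm([
  [[0, 0, 0.7], [0, 0, 0], 1],
  [[0, 0, 0.7], [0, 0, 0], 1],
  [[0, 0, 0.7], [0, 0, 0], 1],
])

```text
clock: 14.7
tcp_pos: [0.5622, 0.0019, 0.0831]
orientation: [0.0, 0.668, 0.744, 0.0]
wrist_force: [-2.0, -1.7, 6.7]
finger_gap: 0.0305
grip_force: 60.3
```

move_arm([
  [[0, 0, 1], [0, 0, 0], 1],
  [[0, 0, 1], [0, 0, 0], 1],
  [[0, 0, 1], [0, 0, 0], 1],
])

```text
clock: 15.08
tcp_pos: [0.5623, 0.0018, 0.0822]
orientation: [0.0, 0.668, 0.744, 0.0]
wrist_force: [-1.7, -1.8, 8.7]
finger_gap: 0.0306
grip_force: 60.4
```

move_arm([
  [[0, 0, 0.7], [0, 0, 0], 1],
  [[0, 0, 0.7], [0, 0, 0], 1],
  [[0, 0, 0.7], [0, 0, 0], 1],
])

```text
clock: 15.45
tcp_pos: [0.5623, 0.0018, 0.0817]
orientation: [0.0, 0.668, 0.744, 0.0]
wrist_force: [-2.2, 0.1, 9.0]
finger_gap: 0.0305
grip_force: 60.5
```

move_arm([
  [[0, 0, 0.7], [0, 0, 0], 1],
  [[0, 0, 0.7], [0, 0, 0], 1],
  [[0, 0, 0.7], [0, 0, 0], 1],
])

```text
clock: 15.82
tcp_pos: [0.5623, 0.0018, 0.0815]
orientation: [0.001, 0.668, 0.744, 0.0]
wrist_force: [-4.1, -1.1, 12.3]
finger_gap: 0.0303
grip_force: 61.0
```

move_arm([
  [[0, 0, 0.5], [0, 0, 0], 1],
  [[0, 0, 0.5], [0, 0, 0], 1],
  [[0, 0, 0.5], [0, 0, 0], 1],
])

```text
clock: 16.2
tcp_pos: [0.5624, 0.0018, 0.0814]
orientation: [0.001, 0.668, 0.744, 0.0]
wrist_force: [-4.2, -2.2, 16.1]
finger_gap: 0.0304
grip_force: 61.1
```

move_arm([
  [[0, 0, 0.4], [0, 0, 0], 1],
  [[0, 0, 0.4], [0, 0, 0], 1],
  [[0, 0, 0.4], [0, 0, 0], 1],
])

```text
clock: 16.58
tcp_pos: [0.5624, 0.0018, 0.0812]
orientation: [0.001, 0.668, 0.744, 0.0]
wrist_force: [-4.9, -2.0, 16.5]
finger_gap: 0.0305
grip_force: 61.3
```

```bash
python3 - <<'E'
from h import *
s=env.get_state();print(s['tcp_pos'],s['wrist_force'])
p=snap('scene','s3'); g=cv2.imread('pics/s3.png')[180:270,260:370]; cv2.imwrite('pics/s3c.png',cv2.resize(g,None,fx=6,fy=6,interpolation=2))
for t in ['knob_shoulder','lid_mouth']:
  for d in env.landmark_of(t,p)[:2]: print(t,np.round(d['centre'],3),round(d['confidence'],2))
E
```

```text
[0.56236552 0.00181284 0.08123477] [-4.90517702 -1.99325222 16.49029588]
knob_shoulder [ 0.567 -0.003  0.066] 0.71
lid_mouth [ 0.367 -0.319  0.024] 0.98
lid_mouth [0.346 0.318 0.026] 0.89
```

View pics/s3c.png

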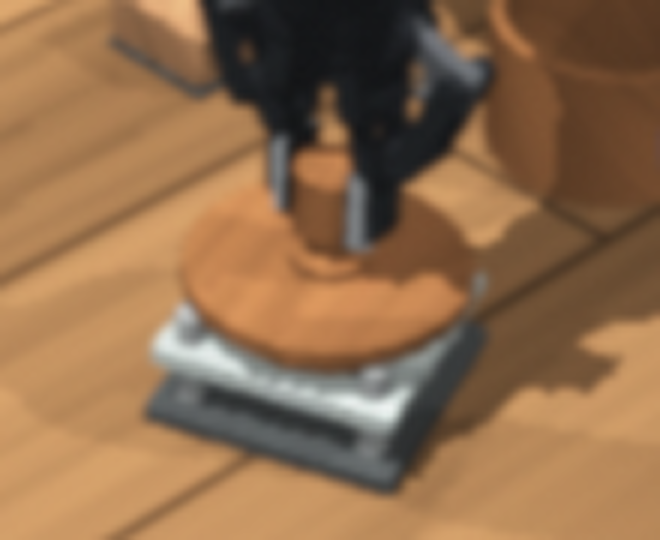

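The crop shows the collar seated flush on the lid at (325,262), and the force rose stiffly past 13 N, so the knob is home. I'll lift gently.

move_arm([
  [[0, 0, -3], [0, 0, 0], 1],
  [[0, 0, -8], [0, 0, 0], 1],
  [[0, 0, -14], [0, 0, 0], 1],
  [[0, 0, -20], [0, 0, 0], 1],
  [[0, 0, -26], [0, 0, 0], 1],
])

```text
clock: 17.35
tcp_pos: [0.5617, 0.0022, 0.105]
orientation: [-0.001, 0.668, 0.744, -0.0]
wrist_force: [0.0, 0.6, -3.5]
finger_gap: 0.0302
grip_force: 59.4
```

move_arm([
  [[0, 0, -6], [0, 0, 0], 1],
  [[0, 0, -13], [0, 0, 0], 1],
  [[0, 0, -20], [0, 0, 0], 1],
  [[0, 0, -27], [0, 0, 0], 1],
  [[0, 0, -33], [0, 0, 0], 1],
])

```text
clock: 17.98
tcp_pos: [0.5621, 0.0019, 0.1388]
orientation: [0.0, 0.668, 0.744, 0.0]
wrist_force: [0.4, 0.0, -3.5]
finger_gap: 0.0305
grip_force: 59.5
```

move_arm([
  [[0, 0, -6], [0, 0, 0], 1],
  [[0, 0, -12], [0, 0, 0], 1],
  [[0, 0, -18], [0, 0, 0], 1],
  [[0, 0, -22], [0, 0, 0], 1],
  [[0, 0, -22], [0, 0, 0], 1],
])

```text
clock: 18.6
tcp_pos: [0.5623, 0.0018, 0.1607]
orientation: [0.0, 0.668, 0.744, 0.0]
wrist_force: [1.0, 0.4, -2.5]
finger_gap: 0.0308
grip_force: 59.5
```

```bash
python3 - <<'E'
from h import *
s=env.get_state();print(s['tcp_pos'],s['orientation'],s['wrist_force'])
p=snap('scene','s4'); print([(np.round(d['centre'],3),round(d['confidence'],2)) for t in ['box_rim','round_box','lid_seat'] for d in env.landmark_of(t,p)[:3]])
p=snap('wrist','w4'); E=ext(p,s); print([(np.round(d['centre'],3),round(d['confidence'],2),tool(s,d['centre']).round()) for t in ['box_rim','lid_seat','knob_shoulder'] for d in env.landmark_of(t,p)[:2]])
p=snap('top','t4'); print([(np.round(d['centre'],3),round(d['confidence'],2)) for t in ['box_rim','round_box'] for d in env.landmark_of(t,p)[:2]])
a=cv2.imread('pics/s4.png')[130:250,230:430];b=cv2.imread('pics/w4.png');a=cv2.resize(a,(400,240));b=cv2.resize(b,(400,300));cv2.imwrite('pics/m4.png',np.vstack([a,b]))
E
```

```text
[0.56228088 0.00184321 0.16067462] [2.64194106e-04 6.68217640e-01 7.43965766e-01 2.35020693e-04] [ 0.98627566  0.40862067 -2.47964176]
[(array([0.524, 0.22 , 0.071]), 0.89), (array([ 0.524,  0.222, -0.002]), 0.91), (array([ 0.558, -0.003,  0.061]), 0.28), (array([ 0.662, -0.248,  0.016]), 0.96), (array([0.349, 0.318, 0.016]), 0.82), (array([ 0.366, -0.319,  0.016]), 0.61)]
[(array([ 0.56 , -0.001,  0.118]), 0.33, array([-2., -3., 42.])), (array([0.563, 0.004, 0.124]), 0.17, array([ 3.,  1., 37.]))]
[(array([0.522, 0.222, 0.076]), 0.84), (array([0.523, 0.22 , 0.002]), 0.79)]
```

View pics/m4.png

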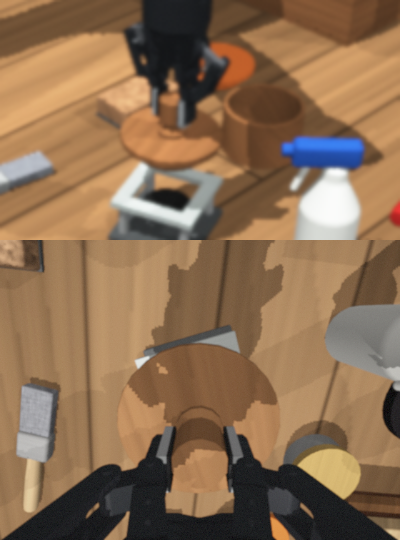

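The lid is off the rest, hanging level from its knob, and the box is clear. I'll carry it halfway and take one closer look at the box.

move_arm([
  [[8, -1, 0], [0, 0, 0], 1],
  [[26, -2, 0], [0, 0, 0], 1],
  [[46, -3, 0], [0, 0, 0], 1],
  [[62, -4, 0], [0, 0, 0], 1],
  [[70, -5, 0], [0, 0, 0], 1],
])

```text
clock: 19.77
tcp_pos: [0.5492, 0.0726, 0.1603]
orientation: [-0.0, 0.668, 0.745, 0.0]
wrist_force: [0.5, 0.6, -3.4]
finger_gap: 0.0305
grip_force: 59.5
```

move_arm([
  [[0, 0, 0], [0, 0, 0], 1],
  [[0, 0, 0], [0, 0, 0], 1],
])

```text
clock: 20.02
tcp_pos: [0.5497, 0.0707, 0.1603]
orientation: [0.0, 0.668, 0.744, -0.0]
wrist_force: [0.2, -1.4, -3.6]
finger_gap: 0.0304
grip_force: 59.5
```

```bash
python3 - <<'E'
from h import *
s=env.get_state();print(s['tcp_pos'],s['orientation'],s['wrist_force'])
p=snap('wrist','w5'); E=ext(p,s); M=np.linalg.inv(p['mount'])
for t in ['box_rim','round_box','lid_seat','lid']:
  for d in env.landmark_of(t,p)[:2]: print(t,np.round(d['centre'],3),round(d['confidence'],2),tool(s,d['centre']).round(1))
a=np.linspace(0,2*np.pi,120); im=cv2.imread('pics/w5.png')
def circ(c,r,f,col):
    pts=np.array([f(c+r*np.array([np.cos(t),np.sin(t),0])) for t in a]); cv2.polylines(im,[pts.round().astype(int)],True,col,1)
circ(np.array([.523,.221,.07]),.055,lambda X:proj(p,E,X),(0,255,0))
circ(np.array([.523,.221,.07]),.049,lambda X:proj(p,E,X),(255,255,0))
circ(np.array([-.001,0,.018]),.060,lambda X:proj(p,M,X),(0,0,255))
cv2.imwrite('pics/w5o.png',cv2.resize(im,(784,588)))
E
```

```text
[0.54972905 0.07070266 0.1603245 ] [ 1.72911364e-04  6.68292053e-01  7.43898986e-01 -8.81377332e-06] [ 0.20284832 -1.41508385 -3.56512923]
round_box [0.527 0.221 0.003] 0.95 [152.1  -7.  157.1]
lid [0.551 0.07  0.118] 0.92 [-0.7  1.3 42.6]
```

View pics/w5o.png

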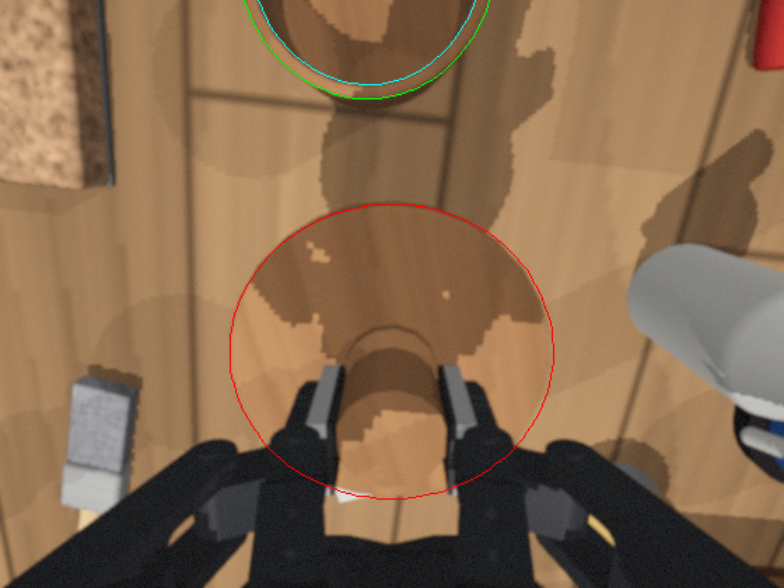

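Both overlays match the picture: the green rim sits on the box and the red circle on the lid. I'll go over the box.

move_arm([
  [[10, -1, 0], [0, 0, 0], 1],
  [[35, -3, 0], [0, 0, 0], 1],
  [[65, -5, 0], [0, 0, 0], 1],
  [[95, -7, 0], [0, 0, 0], 1],
  [[120, -8.5, 0], [0, 0, 0], 1],
])

```text
clock: 20.9
tcp_pos: [0.5277, 0.1909, 0.1603]
orientation: [-0.0, 0.668, 0.744, 0.0]
wrist_force: [0.3, 0.4, -3.2]
finger_gap: 0.0301
grip_force: 59.5
```

move_arm([
  [[18, -1, 0], [0, 0, 0], 1],
  [[28, -1.5, 0], [0, 0, 0], 1],
  [[33, -2, 0], [0, 0, 0], 1],
  [[33, -2, 0], [0, 0, 0], 1],
  [[33, -2, 0], [0, 0, 0], 1],
])

```text
clock: 21.52
tcp_pos: [0.5229, 0.2213, 0.1603]
orientation: [0.0, 0.669, 0.744, -0.0]
wrist_force: [-0.0, 0.2, -3.5]
finger_gap: 0.0305
grip_force: 59.5
```

move_arm([
  [[0, 0, 5], [0, 0, 0], 1],
  [[0, 0, 15], [0, 0, 0], 1],
  [[0, 0, 26], [0, 0, 0], 1],
  [[0, 0, 34], [0, 0, 0], 1],
  [[0, 0, 38], [0, 0, 0], 1],
])

```text
clock: 22.15
tcp_pos: [0.5223, 0.2218, 0.1213]
orientation: [-0.0, 0.668, 0.744, -0.0]
wrist_force: [0.9, 0.1, -3.3]
finger_gap: 0.0303
grip_force: 59.5
```

move_arm([
  [[0, 0, 3], [0, 0, 0], 1],
  [[0, 0, 7], [0, 0, 0], 1],
  [[0, 0, 11], [0, 0, 0], 1],
  [[0, 0, 15], [0, 0, 0], 1],
  [[0, 0, 15], [0, 0, 0], 1],
])

```text
clock: 22.78
tcp_pos: [0.5225, 0.2219, 0.1069]
orientation: [-0.0, 0.668, 0.744, -0.0]
wrist_force: [0.4, -0.2, -3.7]
finger_gap: 0.0301
grip_force: 59.5
```

The tongue is inside the box without contact. I'll lower the last few millimetres.

move_arm([
  [[0, 0, 2], [0, 0, 0], 1],
  [[0, 0, 4], [0, 0, 0], 1],
  [[0, 0, 6], [0, 0, 0], 1],
  [[0, 0, 6], [0, 0, 0], 1],
])

```text
clock: 23.28
tcp_pos: [0.5226, 0.2219, 0.1011]
orientation: [-0.0, 0.668, 0.744, -0.0]
wrist_force: [0.2, -0.5, -3.0]
finger_gap: 0.0306
grip_force: 59.5
```

move_arm([
  [[0, 0, 0.7], [0, 0, 0], 1],
  [[0, 0, 1.5], [0, 0, 0], 1],
  [[0, 0, 1.5], [0, 0, 0], 1],
])

```text
clock: 23.65
tcp_pos: [0.5228, 0.2219, 0.0998]
orientation: [-0.0, 0.668, 0.744, 0.0]
wrist_force: [-0.1, -0.0, -2.2]
finger_gap: 0.0299
grip_force: 59.5
```

move_arm([
  [[0, 0, 0.7], [0, 0, 0], 1],
  [[0, 0, 1], [0, 0, 0], 1],
  [[0, 0, 1], [0, 0, 0], 1],
])

```text
clock: 24.02
tcp_pos: [0.5228, 0.2219, 0.0988]
orientation: [-0.0, 0.668, 0.744, 0.0]
wrist_force: [0.4, 0.5, -3.4]
finger_gap: 0.0303
grip_force: 59.5
```

move_arm([
  [[0, 0, 0.5], [0, 0, 0], 1],
  [[0, 0, 0.5], [0, 0, 0], 1],
  [[0, 0, 0.5], [0, 0, 0], 1],
])

```text
clock: 24.4
tcp_pos: [0.5228, 0.222, 0.0983]
orientation: [-0.0, 0.668, 0.744, 0.0]
wrist_force: [-0.1, 0.4, -1.8]
finger_gap: 0.0303
grip_force: 59.5
```

move_arm([
  [[0, 0, 0.6], [0, 0, 0], 1],
  [[0, 0, 0.6], [0, 0, 0], 1],
  [[0, 0, 0.6], [0, 0, 0], 1],
])

```text
clock: 24.78
tcp_pos: [0.5228, 0.2219, 0.0977]
orientation: [-0.0, 0.668, 0.744, 0.0]
wrist_force: [-0.1, -0.5, -2.7]
finger_gap: 0.0304
grip_force: 59.5
```

move_arm([
  [[0, 0, 0.5], [0, 0, 0], 1],
  [[0, 0, 0.5], [0, 0, 0], 1],
  [[0, 0, 0.5], [0, 0, 0], 1],
])

```text
clock: 25.15
tcp_pos: [0.5228, 0.2219, 0.0972]
orientation: [-0.0, 0.668, 0.744, 0.0]
wrist_force: [-0.8, 0.7, -3.4]
finger_gap: 0.0301
grip_force: 59.5
```

move_arm([
  [[0, 0, 0.7], [0, 0, 0], 1],
  [[0, 0, 0.7], [0, 0, 0], 1],
  [[0, 0, 0.7], [0, 0, 0], 1],
])

```text
clock: 25.52
tcp_pos: [0.5229, 0.222, 0.0969]
orientation: [0.0, 0.668, 0.744, 0.0]
wrist_force: [-1.8, -1.1, 2.3]
finger_gap: 0.0303
grip_force: 60.0
```

move_arm([
  [[0, 0, 0.7], [0, 0, 0], 1],
  [[0, 0, 0.7], [0, 0, 0], 1],
  [[0, 0, 0.7], [0, 0, 0], 1],
])

```text
clock: 25.9
tcp_pos: [0.5229, 0.222, 0.0968]
orientation: [0.0, 0.668, 0.744, 0.0]
wrist_force: [-3.9, -0.3, 5.7]
finger_gap: 0.0302
grip_force: 60.6
```

Contact: the lid is seated. Release.

move_arm([
  [[0, 0, 0], [0, 0, 0], 1],
  [[0, 0, 0], [0, 0, 0], 1],
  [[0, 0, 0], [0, 0, 0], 1],
], squeeze=20)

```text
clock: 26.28
tcp_pos: [0.5229, 0.222, 0.0969]
orientation: [0.0, 0.668, 0.744, 0.0]
wrist_force: [-3.2, -1.4, 7.1]
finger_gap: 0.0302
grip_force: 60.6
```

move_arm([
  [[0, 0, 0], [0, 0, 0], -1],
  [[0, 0, 0], [0, 0, 0], -1],
  [[0, 0, 0], [0, 0, 0], -1],
  [[0, 0, 0], [0, 0, 0], -1],
  [[0, 0, 0], [0, 0, 0], -1],
])

```text
clock: 26.9
tcp_pos: [0.5228, 0.2219, 0.0957]
orientation: [-0.0, 0.668, 0.744, 0.0]
wrist_force: [0.1, 0.1, 0.3]
finger_gap: 0.0856
grip_force: 0.0
```

move_arm([
  [[0, 0, -15], [0, 0, 0], -1],
  [[0, 0, -40], [0, 0, 0], -1],
  [[0, 0, -80], [0, 0, 0], -1],
  [[0, 0, -120], [0, 0, 0], -1],
  [[0, 0, -130], [0, 0, 0], -1],
])

```text
clock: 27.52
tcp_pos: [0.5244, 0.2224, 0.2301]
orientation: [0.002, 0.668, 0.744, 0.003]
wrist_force: [0.5, 0.7, -0.6]
finger_gap: 0.0855
grip_force: 0.0
```

```bash
python3 - <<'E'
from h import *
s=env.get_state();print(s['tcp_pos'],s['wrist_force'],s['finger_gap'])
p=snap('scene','s6'); a=cv2.imread('pics/s6.png')[110:250,260:440]
w=snap('wrist','w6'); b=cv2.imread('pics/w6.png')
for t in ['knob_shoulder','lid_mouth','lid_seat','box_rim']:
  for q in (p,w):
    for d in env.landmark_of(t,q)[:1]: print(t,np.round(d['centre'],3),round(d['confidence'],2))
cv2.imwrite('pics/m6.png',np.hstack([cv2.resize(a,(386,300),interpolation=2),cv2.resize(b,(400,300))]))
E
```

```text
[0.524389   0.22241897 0.23009862] [ 0.4742476   0.68519248 -0.60007889] 0.08546045962836714
knob_shoulder [0.528 0.221 0.079] 0.74
knob_shoulder [0.526 0.225 0.077] 0.83
lid_mouth [ 0.366 -0.32   0.027] 0.94
lid_mouth [0.346 0.319 0.024] 0.61
lid_seat [0.347 0.313 0.015] 0.96
lid_seat [0.526 0.22  0.072] 0.77
box_rim [0.522 0.22  0.07 ] 0.89
box_rim [0.524 0.223 0.127] 0.55
```

View pics/m6.png

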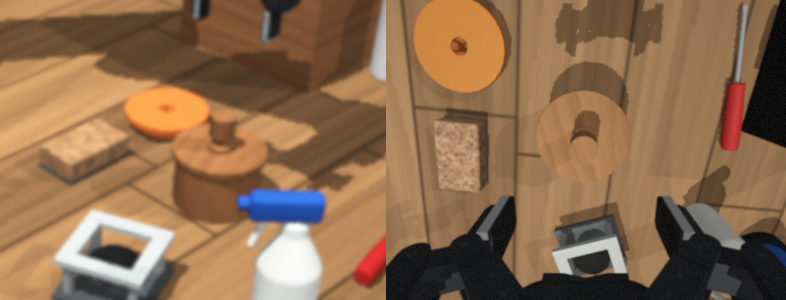

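The picture shows the lid level on the box with its knob upright and flush at (220,140) on the left, and the gripper clear. Handing in.

```bash
python3 -c "
from workcell import env
print(env.hand_in())"
```

```text
the job is handed in; nothing more can be done
None
```

I pressed the straight-sided knob home in the lid, lifted the lid by it, set it level on the round box and let go; the job is handed in at about 28 s on the clock.

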